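# Set up the tube-opening place: pull the tray in and move the splash guard

## Task

Get the white stand ready for opening tubes: first drag the steel tube tray towards you by its far lip until it rests squarely against the red stop of the white stand. Then squeeze the orange tabs of the splash guard to draw in its sprung hinge pins, lift it off the blue stand and set it gently, without forcing, into the saddles of the white stand (its head may be clamped a little higher, so feel for it), so that both pins spring fully out into their windows and the guard hangs still. Leave the other things on the bench where they are, and do not tip the tray.

Things in the scene. Friction and masses are not known exactly. Their poses are not given: they have to be found in the camera images.
- park_hinge (a point): middle of the hinge line of the blue stand, 130 mm above the bench; the guard hangs there at the start. x axis away from the robot through the stand, y along the hinge line, z up. The stand is fixed and built like the white one, but its head is always at the lowest setting.
- work_hinge (a point): white stand, where the guard goes: middle of its hinge line at its lowest setting, 130 mm above the bench, axes as park_hinge. Its head (ears and saddles) was clamped anywhere from 0 to 24 mm higher; this is NOT reported: feel for the saddles. Ear plates, inner faces 85 mm either side, have a 12 x 12 mm window each for the pins; their tops lean out from 30 to 50 mm above the hinge line.
- park: the blue stand: origin on the bench straight below park_hinge, same axes; hinge height not adjustable. Just inside each ear of either stand, 67 to 85 mm from the middle, an open-topped saddle carries one end of the guard's barrel: a slot 16 mm wide (x), flared above to about 30 mm, its floor 6 mm below the hinge line. A thin bar joins the ears 34 mm below the hinge line, 21 mm behind it (+x).
- work: the white stand: origin on the bench straight below work_hinge, same axes. A red stop bar 12 mm high and 168 mm long lies on its +x side, far face 30 mm beyond the hinge line. Two side rails 12 mm high, 162 mm apart inside, run on from it to 63 mm beyond the hinge line, their flared mouths to 90 mm (200 mm apart). The blue stand has the same, unused.
- guard_hinge (a point): middle of the axis of the guard's barrel (12 mm diameter, 160 mm long, along y); z up. An 8 mm steel pin is sprung 14 mm out of each end of the barrel into the stand's windows and locks it in the saddles; with both pins in, the guard lifts straight up. Correctly hung, this point is on the stand's true hinge line to 2 mm, up to 5 mm along y. It swings freely on its barrel.
- guard: the loose splash guard, about 0.27 kg: clear panel in a blue frame, 124 mm wide (y), 7 mm thick (x), hanging from its barrel; the lower edge is 96 mm below it. Origin and axes as guard_hinge.
- guard_tabs (a point): middle of the pair of orange finger tabs on the guard, 26 mm above its hinge line; axes as guard_hinge. Each is a plate 20 mm wide (x), 8 mm thick, from 6 to 46 mm above the hinge line, fixed to one pin. Outer faces 56 mm apart (y) at rest, 28 mm squeezed (stop, pins flush). Each takes 3.5 N to start, 8.4 N at the end, springs back. The guard can be carried by the squeezed tabs.
- pin_left (a joint): how far the guard's pin at its +y end is drawn in: 0 = sprung fully out, 0.014 m = fully in
- pin_right (a joint): the same for the pin at its -y end
- tray_mid (a point): middle of a loose steel tube tray, 15 mm above the bench; x away from the robot, z up. 90 mm deep (x), 150 mm wide (y), 30 mm tall, walls 3 mm, about 0.5 kg, on the bench beyond the white stand. A rack with twelve capped tubes (85 mm tall) fills its near half, to 3 mm beyond the middle. Against the stop and square, this point is 75 mm beyond the white stand's hinge line.
- tray: the tube tray: origin at the centre of its underside, axes as tray_mid
- tray_lip (a point): middle of the edge of the tray's far lip, 30 mm above the bench and 50 mm beyond tray_mid: the lip is 3 mm thick and overhangs the far wall by 5 mm
- amber_bottle: loose amber glass bottle with black cap, 42 mm across, 95 mm tall, between the two stands and beyond them; origin at its foot
- timer: loose white bench timer, 50 x 70 x 22 mm, between the two stands; origin at the centre of its underside
- yellow_rack: loose black block, 100 mm square and 45 mm tall, with 16 yellow-capped tubes (tops at 85 mm), far left; origin at the centre of its underside
- steel_dish: loose steel instrument dish, 200 x 130 x 25 mm, far right; origin at the centre of its underside
- pump_bottle: loose white pump bottle, 68 mm across, 194 mm tall, at the back; origin at its foot
- beaker: loose small glass beaker, 60 mm across, 70 mm tall, between the stands; origin at its foot
Not all that is in view belongs to the job. What is shaped like the guard but purple is not meant.

How it is judged:
On the way, in this order (a step that is already met when the one before it is completed fails the run):
1. the tray rests squarely against the stop of the white stand (x of tray_mid in the frame of work between 0.07 and 0.08 m and y of tray_mid in the frame of work between -0.012 and 0.012 m and angle between the y axis of tray_mid and the y axis of work, either way round below 0.08 rad and angle between tray_mid's own z axis and vertical below 0.1 rad), for 0.2 s.
2. both hinge pins are drawn in while the guard still sits on the blue stand (value of joint each of pin_left, pin_right above 0.01 m and z of guard_hinge in the frame of park_hinge between -0.015 and 0.015 m and x of guard_hinge in the frame of park_hinge between -0.015 and 0.015 m), for 0.1 s.
3. the guard is lifted clear of the blue stand (z of guard_hinge in the frame of park_hinge above 0.04 m), for 0.1 s.
At the end, for the whole second after the job is handed in: Guard at rest in white stand: barrel within 5 mm (x), 8 mm (y), -4 to 28 mm (z) of the hinge point, barrel square within 0.06 rad, upright within 0.2 rad, pins out within 3 mm. Tray at rest at the stop: middle 70 to 80 mm beyond the hinge line, 12 mm of centre, square within 0.08 rad (all of step 1 and x of guard_hinge in the frame of work_hinge between -0.005 and 0.005 m and y of guard_hinge in the frame of work_hinge between -0.008 and 0.008 m and z of guard_hinge in the frame of work_hinge between -0.004 and 0.028 m and angle between the y axis of guard_hinge and the y axis of work_hinge, either way round below 0.06 rad and angle between guard_hinge's own z axis and vertical below 0.2 rad and value of joint each of pin_left, pin_right below 0.003 m and linear speed of guard below 0.03 m/s and linear speed of tray below 0.02 m/s); the robot touches nothing.
It fails at once if the guard is forced onto the white stand with more than 30 N (contact force between guard and work above 30 N).
It fails at once if the tray is tipped by more than 0.3 rad (angle between tray_mid's own z axis and vertical above 0.3 rad).
It fails at once if a bystander is shoved more than 25 mm or knocked over (distance of any of amber_bottle, timer, yellow_rack, steel_dish, pump_bottle, beaker from where it was at the start of the episode above 0.025 m or angle between any of amber_bottle, timer, yellow_rack, steel_dish, pump_bottle, beaker's own z axis and vertical above 0.5 rad).
It also fails if it takes over 56 s, if anything falls off the work surface, if the arm or the gripper's body presses on something with over 40 N, if the wrist force passes 120 N, or if a joint passes its speed limit or range.

## Robot

A 6-joint arm with a two-finger parallel gripper is mounted at the origin on the work surface. World frame = base frame: x ahead of the robot, y to its left, z up, the work surface at z = 0. Lengths are in m, angles in rad, forces in N, time in s.
With the tool pointing down it reaches from about 0.425 to 0.95 m from the base axis. Payload 14.7 kg.
Tool frame: the origin (TCP) lies midway between the tips of the shut fingers; the grasp point (between the pads) lies 19 mm behind it; z points along the fingers, y is the direction in which the jaws open and shut (so a half turn about z gives the same grasp; the last joint's range is limited). The gripper opens to 85 mm and grips with 20 to 120 N. Pads are 22 mm wide; open, the fingers measure 114 mm over their backs; the gripper's body (76 mm by 85 mm) begins 54 mm behind the grasp point. The pads swing forward as they close: fully open they stand 13 mm farther back than shut.
Start: joints at [1.191, 0.48, 1.596, -0, 1.065, -0.047], TCP at [0.212, 0.614, 0.231] pointing down, gripper open.
Joint ranges: [-2.75, 2.75], [-0.82, 2.05], [0.23, 2.67], [-1.56, 4.7], [0.09, 2.69], [-2.92, 2.92]. Speed limits (rad/s): [1.89, 1.89, 2.39, 3.01, 3.01, 3.01].

## Interface

Orientations are given as [roll, pitch, yaw] about the fixed x, y, z axes, in that order (R = Rz(yaw) Ry(pitch) Rx(roll)).
In Python, from rig import ctrl gives the robot as it stands. The module is installed in compiled form; this text tells all that it offers.
- The arm moves only by the tool drive_tool, never from a script. Its argument "plan" is a list of rows, each an object with "delta_rot": the turn, a rotation vector about the tool's x, y, z in rad, a list of three; "slide": the shift along the tool's x, y, z in m, a list of three; "hand": the finger opening in m, from 0 to 0.0854. In form: [{"delta_rot": [rx, ry, rz], "slide": [x, y, z], "hand": hand}, ...]. A call has 1 to 12 rows; each row is the pose to reach, as a shift and turn from the pose commanded when the call began, along the tool's axes at that moment; what a row does not reach only later rows make up. A row lasts 1/12 s, in which the tool goes at most 41.7 mm and 7.16 degrees, less where a joint would pass 70% of its speed; a pose out of reach is approached as far as the arm can. A call with a gripper value outside its range is refused whole. The fingers move at their own pace and stop on an object; "squeeze" is the grip in N (left out, the last holds). Time passes only in rows, so rows that repeat a pose let the fingers close. It gives the time, the measured TCP pose, the force and the opening at its end, in the units of the state.
- ctrl.observe(): the state, without advancing time (a new reading comes with each control period).
- ctrl.grab_frame(name): name is "scene" or "side" or "wrist"; returns a dict with "pixels" (480x640x3 uint8, red, green, blue), "fx", "fy", "cx", "cy" (pixels), "dist" ([k1, k2, p1, p2, k3] as OpenCV has them; the pictures are not rectified), "camera_from_world" (4x4, takes a point from world to camera coordinates). Camera axes: x right, y up, looking along -z (the intrinsics and any distortion apply to the point x, -y, -z); pixel columns grow to the right and rows downward; lengths in m; the calibration is good to about 2 mm. A picture is of the moment at which its call begins. There is no depth.
- ctrl.sign_off(): hands the job in, once; it reports no verdict.
The state is a dict: "time": time; "joint_positions": joint angles; "qd": joint speeds; "joint_efforts": joint torques, N m; "position": TCP position; "tool_rot": TCP orientation; "ft_force": force on the tool from outside, world axes, zero at the start; "wrist_torque": the same for the moment, N m; "opening": opening from 0.0 (shut) to 1.0 (fully open).
Only numpy, scipy, OpenCV 4.12 (cv2) and the standard library are available. Lean on these libraries where they do the work, as an engineer would, in place of code of your own. Each camera call takes 0.05 s, during which the arm holds its last target. There are 200 camera calls.

## Working session

There is one attempt and no reset: what is moved stays moved. The work goes in short steps, Python scripts to look and compute and a tool call to move; the robot and the scene stay as the last step left them, time stands still between calls to the robot, and variables do not carry over. Pictures are saved under pics/ and viewed, about 8 in all and at most 12, crops included, and the job is handed in when it is done.

Besides the shell and the picture viewer there is one more tool, called after "Call:" as name([rows], argument=value, ...), one row to a line, values as JSON. drive_tool: Moves the arm, as the interface text tells. Its arguments: {"type":"object","properties":{"plan":{"type":"array"},"squeeze":{"type":"number"}},"required":["plan"]}

```bash
mkdir -p pics; python3 - <<'E'
from rig import ctrl
import cv2,numpy as np,pickle
s=ctrl.observe(); print(s)
for n in ("scene","side"):
    f=ctrl.grab_frame(n); pickle.dump(f,open(f'{n}.pkl','wb'))
    cv2.imwrite(f'pics/{n}0.png',f['pixels'][:,:,::-1])
    print(n,f['fx'],f['fy'],f['cx'],f['cy'],f['dist'],np.round(f['camera_from_world'],3).tolist())
E
```

```text
{'time': 0.0, 'joint_positions': array([ 1.19137944e+00,  4.80854931e-01,  1.59683323e+00, -6.90082784e-08,
        1.06511156e+00, -4.66003282e-02]), 'qd': array([1.10409993e-03, 1.91600000e-04, 1.03905031e-03, 2.27951972e-03,
       7.05897747e-05, 2.16301997e-04]), 'joint_efforts': array([ 1.61379150e-03, -9.50622511e+01, -4.30198002e+01,  5.11519174e-04,
        1.18029019e-02,  1.10268360e-05]), 'position': array([0.21219299, 0.61397117, 0.23067256]), 'tool_rot': array([-3.14038690e+00, -5.61688170e-05,  2.80877609e+00]), 'ft_force': array([ 0.63992263, -0.31575047, -0.65495382]), 'wrist_torque': array([-0.02677639,  0.00441235,  0.01756707]), 'opening': 1.002808018466714}
scene 435.95504880369583 435.95504880369583 322.3722635228899 248.17878066325824 [0.01240127 0.         0.         0.         0.        ] [[0.567, 0.824, -0.018, -0.254], [-0.662, 0.468, 0.585, 0.366], [0.49, -0.32, 0.811, -1.89], [0.0, 0.0, 0.0, 1.0]]
side 486.1869661400936 486.1869661400936 317.7410579303334 241.5663964293405 [0.00956264 0.         0.         0.         0.        ] [[0.983, -0.181, -0.015, -0.586], [0.131, 0.648, 0.75, -0.104], [-0.126, -0.74, 0.661, -1.389], [0.0, 0.0, 0.0, 1.0]]
```

View pics/scene0.png

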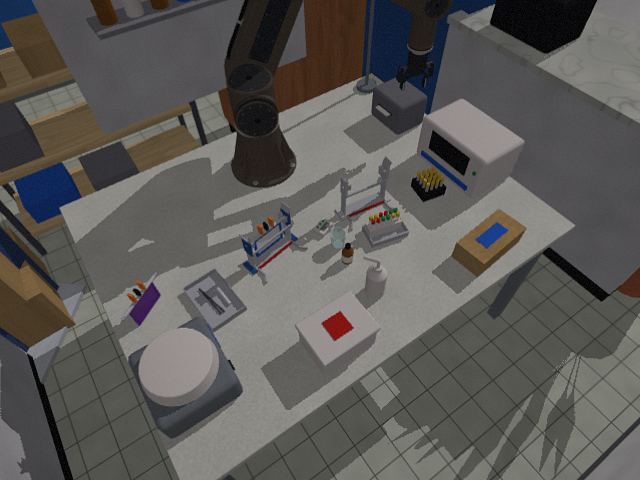

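View pics/side0.png

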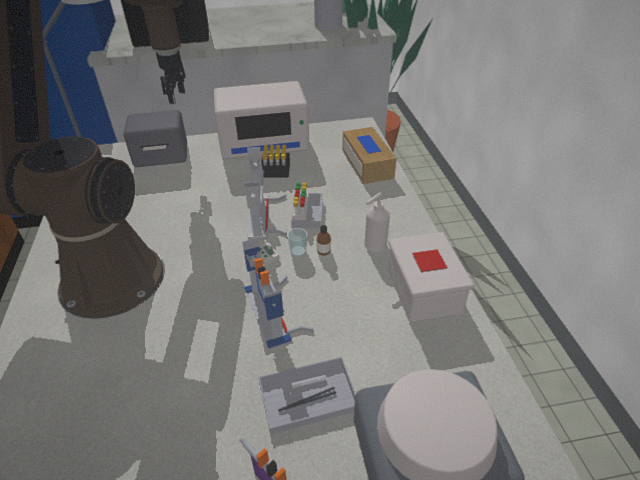

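The blue-framed guard with orange tabs hangs at scene (270,240) and side (265,285). The purple lookalike at scene (145,300) doesn't fit, because it is purple and not on the blue stand. The white stand with the red stop is at scene (365,195), with the tray beyond it at (385,232). I'll confirm this in one enlarged crop.

```bash
cat > h.py <<'E'
import numpy as np,cv2,pickle
def load(n): return pickle.load(open(f'{n}.pkl','rb'))
def K(f): return np.array([[f['fx'],0,f['cx']],[0,f['fy'],f['cy']],[0,0,1.]]),np.array(f['dist'])
def ray(f,uv):
    k,d=K(f); p=cv2.undistortPoints(np.array([[uv]],float),k,d)[0,0]
    T=np.array(f['camera_from_world']); R,t=T[:3,:3],T[:3,3]
    return -R.T@t, R.T@np.array([p[0],-p[1],-1.])
def onz(f,uv,z):
    c,d=ray(f,uv); return c+d*(z-c[2])/d[2]
def tri(f1,u1,f2,u2):
    c1,d1=ray(f1,u1);c2,d2=ray(f2,u2)
    s=np.linalg.lstsq(np.c_[d1,-d2],c2-c1,rcond=None)[0]
    a,b=c1+s[0]*d1,c2+s[1]*d2
    return (a+b)/2,np.linalg.norm(a-b)
def proj(f,P):
    k,d=K(f);T=np.array(f['camera_from_world']);p=T[:3,:3]@np.asarray(P,float)+T[:3,3]
    return cv2.projectPoints(np.array([[p[0],-p[1],-p[2]]]),np.zeros(3),np.zeros(3),k,d)[0][0,0]
def crop(f,x0,y0,w,h,s):
    return cv2.resize(f['pixels'][y0:y0+h,x0:x0+w,::-1],None,fx=s,fy=s,interpolation=cv2.INTER_CUBIC)
E
python3 - <<'E'
from h import *
a=load('scene');b=load('side')
A=crop(a,235,150,180,130,2.5*1.0);A=crop(a,235,150,180,130,3)
B=crop(b,235,140,100,215,2.6)
c=np.zeros((600,800,3),np.uint8);c[:A.shape[0],:A.shape[1]]=A;c[:B.shape[0],540:540+B.shape[1]]=B[:600,:260]
cv2.imwrite('pics/c1.png',c)
E
```

```text
(no output)
```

View pics/c1.png

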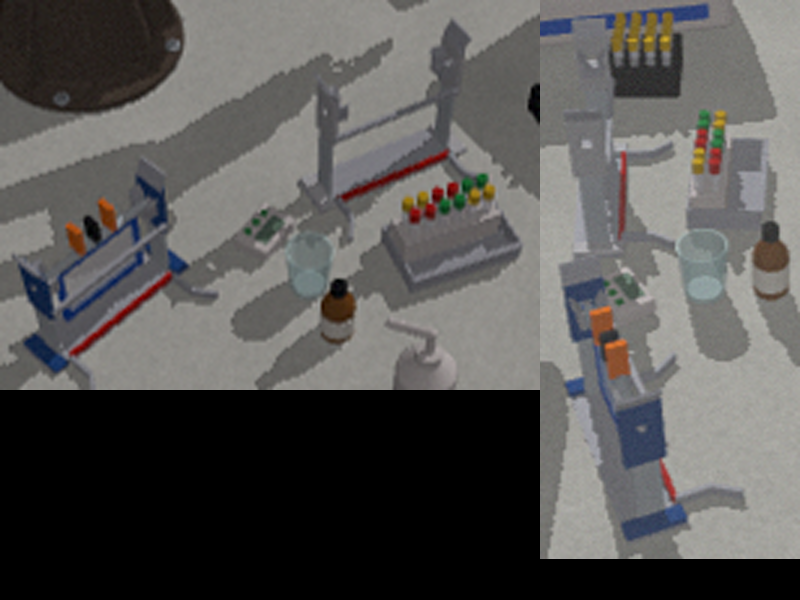

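```bash
python3 - <<'E'
from h import *
a=load('scene');b=load('side')
def comps(f,lo,hi,roi,n=2):
    x0,y0,x1,y1=roi;h=cv2.cvtColor(f['pixels'],cv2.COLOR_RGB2HSV)
    m=np.zeros(h.shape[:2],np.uint8);m[y0:y1,x0:x1]=cv2.inRange(h,lo,hi)[y0:y1,x0:x1]
    k,l,st,c=cv2.connectedComponentsWithStats(m)
    o=np.argsort(-st[1:,4])[:n]+1
    return [(c[i],st[i],np.argwhere(l==i)[:,::-1]) for i in o]
OA=comps(a,(5,150,120),(18,255,255),(250,205,285,245));OB=comps(b,(5,150,120),(18,255,255),(245,250,285,290))
OA.sort(key=lambda t:t[0][0]);OB.sort(key=lambda t:-t[0][1])
for p,q in zip(OA,OB): print('tab',p[0],p[1],q[0],q[1],tri(a,p[0],b,q[0]), onz(a,p[0],.156),onz(b,q[0],.156))
for nm,roi in (('park',(240,235,300,275)),('work',(340,195,390,220))):
    for c,st,pts in comps(a,(0,150,80),(4,255,255),roi,1)+comps(a,(174,150,80),(180,255,255),roi,1):
        W=np.array([onz(a,p+0.,.006) for p in pts])[:,:2]
        mu=W.mean(0);u,s,v=np.linalg.svd(W-mu);t=(W-mu)@v[0]
        print(nm,st,mu,'dir',v[0],'ang',np.arctan2(v[0,1],v[0,0]),'ends',mu+v[0]*t.min(),mu+v[0]*t.max(),np.ptp(t))
S=lambda x,y:(235+x/3,150+y/3)
for n,p in dict(NL=(384,238),FL=(407,287),FR=(521,240)).items(): print(n,onz(a,S(*p),.03))
for n,p in dict(bottle=(338,335),beaker=(310,285),timer=(262,240)).items(): print(n,onz(a,S(*p),.0))
for n,p in dict(earL=(330,180),earR=(450,130)).items(): print(n,onz(a,S(*p),.07))
E
```

```text
tab [259.09090909 225.81818182] [257 224   5   4  11] [264.3125     277.17708333] [260 271   9  14  96] (array([ 0.42164374, -0.23916059,  0.16422531]), np.float64(0.010041678876506456)) [ 0.41022404 -0.23292087  0.156     ] [ 0.42440631 -0.23694066  0.156     ]
tab [269.72727273 217.63636364] [268 216   5   4  11] [258.18181818 263.06060606] [254 258   9  14  66] (array([ 0.41221563, -0.19134783,  0.16638155]), np.float64(0.00806277135365924)) [ 0.39992858 -0.1847743   0.156     ] [ 0.41437603 -0.18531472  0.156     ]
park [259 241  33  27  65] [ 0.44483964 -0.20724422] dir [-0.19921108  0.9799566 ] ang 1.7713491210299432 ends [ 0.46045306 -0.28404955] [ 0.42864332 -0.12757151] 0.15967854288219183
park [291 242   1   1   1] [ 0.43047004 -0.13049372] dir [1. 0.] ang 0.0 ends [ 0.43047004 -0.13049372] [ 0.43047004 -0.13049372] 0.0
work [365 200  19  10  32] [0.46461632 0.23639456] dir [-0.09243468 -0.99571875] ang -1.663363145725597 ends [0.46888418 0.28236855] [0.46076928 0.19495367] 0.08779073434049844
work [360 208   5   4   7] [0.45860457 0.18388231] dir [-0.13440272  0.99092679] ang 1.7056070107096473 ends [0.45973791 0.17552641] [0.4570892  0.19505486] 0.01970725064228141
NL [0.55245394 0.11329962 0.03      ]
FL [0.628496   0.08978757 0.03      ]
FR [0.65319593 0.24993685 0.03      ]
bottle [ 0.62099806 -0.00751773  0.        ]
beaker [0.54054294 0.00865926 0.        ]
timer [4.47313561e-01 2.47302408e-04 0.00000000e+00]
earL [0.46397758 0.09354308 0.07      ]
earR [0.48508112 0.26914117 0.07      ]
```

```bash
cat >> h.py <<'E'
from scipy.spatial.transform import Rotation as Ro
def go(x,y,z,yaw,pitch=0):
    from rig import ctrl
    s=ctrl.observe();R=Ro.from_euler('xyz',s['tool_rot'])
    d=np.array([x,y,z])-s['position'];Rt=Ro.from_euler('xyz',[np.pi,pitch,yaw])
    dr=(R.inv()*Rt).as_rotvec()
    print('slide',np.round(R.inv().apply(d),4).tolist(),'rot',np.round(dr,4).tolist(),'rows',np.ceil(max(np.linalg.norm(d)/.0417,np.linalg.norm(dr)/.125)))
E
python3 -c "
from h import *
go(.63,.18,.30,3.05)"
```

```text
slide [-0.5367, -0.2738, -0.069] rot [-0.0011, -0.0002, -0.2412] rows 15.0
```

Call:
drive_tool([
  {"delta_rot":[0,0,-0.06],"slide":[-0.03,-0.015,-0.02],"hand":0.05},
  {"delta_rot":[0,0,-0.12],"slide":[-0.537,-0.274,-0.069],"hand":0.05},
  {"delta_rot":[0,0,-0.24],"slide":[-0.537,-0.274,-0.069],"hand":0.05},
  {"delta_rot":[0,0,-0.241],"slide":[-0.537,-0.274,-0.069],"hand":0.05},
  {"delta_rot":[0,0,-0.241],"slide":[-0.537,-0.274,-0.069],"hand":0.05},
  {"delta_rot":[0,0,-0.241],"slide":[-0.537,-0.274,-0.069],"hand":0.05},
  {"delta_rot":[0,0,-0.241],"slide":[-0.537,-0.274,-0.069],"hand":0.05},
  {"delta_rot":[0,0,-0.241],"slide":[-0.537,-0.274,-0.069],"hand":0.05},
  {"delta_rot":[0,0,-0.241],"slide":[-0.537,-0.274,-0.069],"hand":0.05},
  {"delta_rot":[0,0,-0.241],"slide":[-0.537,-0.274,-0.069],"hand":0.05},
  {"delta_rot":[0,0,-0.241],"slide":[-0.537,-0.274,-0.069],"hand":0.05},
  {"delta_rot":[0,0,-0.241],"slide":[-0.537,-0.274,-0.069],"hand":0.05},
])

```text
time: 1.1
position: [0.5517, 0.2608, 0.2905]
tool_rot: [-3.141, -0.0, 3.05]
ft_force: [0.9, 1.1, 1.2]
opening: 0.586
```

```bash
python3 -c "
from h import *
go(.63,.18,.30,3.05)"
```

```text
slide [-0.0853, -0.0733, -0.0096] rot [-0.0002, -0.0004, -0.0003] rows 3.0
```

Call:
drive_tool([
  {"delta_rot":[0,0,0],"slide":[-0.085,-0.073,-0.01],"hand":0.05},
  {"delta_rot":[0,0,0],"slide":[-0.085,-0.073,-0.01],"hand":0.05},
  {"delta_rot":[0,0,0],"slide":[-0.085,-0.073,-0.01],"hand":0.05},
  {"delta_rot":[0,0,0],"slide":[-0.085,-0.073,-0.01],"hand":0.05},
  {"delta_rot":[0,0,0],"slide":[-0.085,-0.073,-0.01],"hand":0.05},
])

```text
time: 1.52
position: [0.6295, 0.1807, 0.2998]
tool_rot: [-3.141, -0.001, 3.047]
ft_force: [0.0, 0.7, -0.1]
opening: 0.584
```

```bash
python3 -c "
from h import *
from rig import ctrl
f=ctrl.grab_frame('wrist');pickle.dump(f,open('w1.pkl','wb'));cv2.imwrite('pics/w1.png',f['pixels'][:,:,::-1])
c,d=ray(f,(320,240));print(c,d,ctrl.observe()['position'])"
```

```text
[0.55272149 0.18743694 0.44284125] [ 0.27029477 -0.02061354 -0.96296225] [0.62857774 0.1817555  0.29982612]
```

View pics/w1.png

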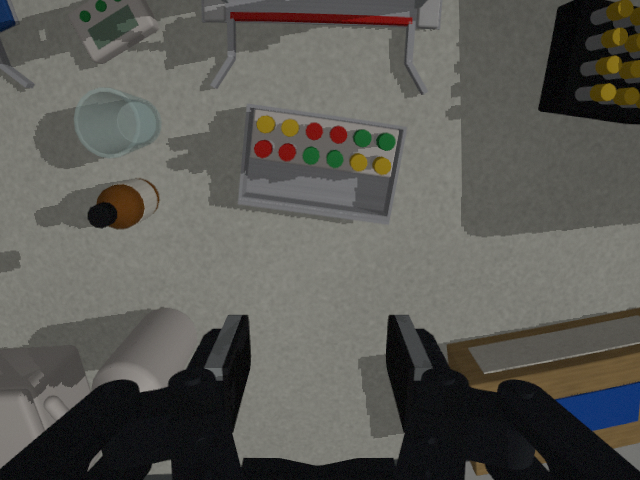

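Wrist view: the tray rim corners are near (249,106), (403,128), (388,220) and (240,203). The red stop runs (231,16)–(411,22), with the rails going down from it. I'll measure them now.

```bash
python3 - <<'E'
from h import *
f=load('w1')
P=[onz(f,p,.03)[:2] for p in [(249,106),(403,128),(388,220),(240,203)]]
for p in P: print(p)
m=sum(P)/4;d=P[2]-P[3];print('mid rim',m,'sides',[np.linalg.norm(P[i]-P[i-1]) for i in range(4)],'far dir',np.arctan2(d[1],d[0])-np.pi/2,'far mid',(P[2]+P[3])/2)
d2=P[1]-P[0];print(np.arctan2(d2[1],d2[0])-np.pi/2)
h=cv2.cvtColor(f['pixels'],cv2.COLOR_RGB2HSV)
r=((cv2.inRange(h,(0,170,60),(5,255,255))|cv2.inRange(h,(174,170,60),(180,255,255))));r[60:]=0
ys,xs=np.nonzero(r);
xs0,xs1=xs.min(),xs.max();print(xs0,xs1)
# far edge (lower edge) at top z .012 / bottom 0
cols=[(x,ys[xs==x].min(),ys[xs==x].max()) for x in range(xs0+3,xs1-3,4)]
for z,k in ((.012,1),(.0,2),(.012,2)):
    W=np.array([onz(f,(c[0],c[k]+(.5 if k==2 else -.5)),z)[:2] for c in cols])
    v=np.linalg.svd(W-W.mean(0))[2][0];print(z,k,W.mean(0),'yaw',np.arctan(-v[0]/v[1]),'end',onz(f,(xs0,cols[0][k]),z)[:2],onz(f,(xs1,cols[-1][k]),z)[:2])
E
```

```text
[0.53468199 0.1253867 ]
[0.56766755 0.26582008]
[0.65446224 0.24737212]
[0.62383368 0.10427802]
mid rim [0.59516137 0.18571423] sides [np.float64(0.09161659174562137), np.float64(0.1442552664311179), np.float64(0.08873357077568397), np.float64(0.14633533317262828)] far dir -0.21086306692258394 far mid [0.63914796 0.17582507]
-0.23070201549841607
230 411
0.012 1 [0.4585175  0.19738265] yaw -0.12182407048553777 end [0.4486606  0.11604607] [0.46942349 0.28158792]
0.0 2 [0.46316651 0.19697878] yaw -0.12317199530915987 end [0.45017981 0.11346179] [0.47336528 0.28388998]
0.012 2 [0.46559325 0.19672022] yaw -0.12317199530916 end [0.45295846 0.11546635] [0.47551565 0.28127632]
```

```bash
python3 -c "
from h import *
a=load('scene')
print('pump',onz(a,(375,292),0),'box',onz(a,(453,250),0.06))
f=load('w1');print('pump foot',onz(f,(105,385),0), 'bottle',onz(f,(150,195),0),'beaker',onz(f,(138,122),0))
go(.673,.1735,.15,3.1416-.122);go(.673,.1735,.006,3.1416-.122)"
```

```text
pump [ 0.77713947 -0.00557995  0.        ] box [0.82574107 0.29818381 0.06      ]
pump foot [ 0.83707775 -0.10401822  0.        ] bottle [0.61103042 0.00438966 0.        ] beaker [0.53636878 0.00665444 0.        ]
slide [-0.0452, -0.0041, 0.1498] rot [-0.0001, -0.0012, 0.0288] rows 4.0
slide [-0.0453, -0.0041, 0.2938] rot [-0.0001, -0.0012, 0.0288] rows 8.0
```

Call:
drive_tool([
  {"delta_rot":[0,0,0.03],"slide":[-0.045,-0.004,0.01],"hand":0.07},
  {"delta_rot":[0,0,0.03],"slide":[-0.045,-0.004,0.03],"hand":0.07},
  {"delta_rot":[0,0,0.03],"slide":[-0.045,-0.004,0.07],"hand":0.07},
  {"delta_rot":[0,0,0.03],"slide":[-0.045,-0.004,0.11],"hand":0.07},
  {"delta_rot":[0,0,0.03],"slide":[-0.045,-0.004,0.15],"hand":0.07},
  {"delta_rot":[0,0,0.03],"slide":[-0.045,-0.004,0.19],"hand":0.07},
  {"delta_rot":[0,0,0.03],"slide":[-0.045,-0.004,0.23],"hand":0.07},
  {"delta_rot":[0,0,0.03],"slide":[-0.045,-0.004,0.26],"hand":0.07},
  {"delta_rot":[0,0,0.03],"slide":[-0.045,-0.004,0.28],"hand":0.07},
  {"delta_rot":[0,0,0.03],"slide":[-0.045,-0.004,0.293],"hand":0.07},
  {"delta_rot":[0,0,0.03],"slide":[-0.045,-0.004,0.293],"hand":0.07},
  {"delta_rot":[0,0,0.03],"slide":[-0.045,-0.004,0.293],"hand":0.07},
])

```text
time: 2.57
position: [0.6728, 0.1749, 0.0077]
tool_rot: [-3.142, -0.0, 3.021]
ft_force: [-0.5, 0.6, 0.8]
opening: 0.82
```

```bash
python3 -c "
from h import *
from rig import ctrl
f=ctrl.grab_frame('wrist');pickle.dump(f,open('w2.pkl','wb'));cv2.imwrite('pics/w2.png',f['pixels'][:,:,::-1])
go(.434+.136*.9926+.0002,.2007-.136*.1217+.002,.006,3.1416-.122)"
```

```text
slide [0.1051, -0.0014, 0.0026] rot [0.0005, 0.0013, 0.0009] rows 3.0
```

View pics/w2.png

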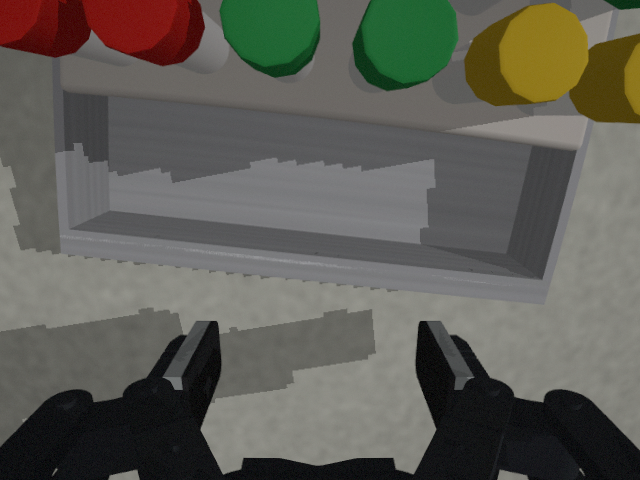

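The fingertips (rows 320–385) stand behind the far lip (rows 240–300). Next I pull gently.

Call:
drive_tool([
  {"delta_rot":[0,0,0],"slide":[0.006,0,0],"hand":0.07},
  {"delta_rot":[0,0,0],"slide":[0.012,0,0],"hand":0.07},
  {"delta_rot":[0,0,0],"slide":[0.018,0,0],"hand":0.07},
  {"delta_rot":[0,0,0],"slide":[0.024,0,0],"hand":0.07},
  {"delta_rot":[0,0,0],"slide":[0.031,0,0],"hand":0.07},
  {"delta_rot":[0,0,0],"slide":[0.038,0,0],"hand":0.07},
  {"delta_rot":[0,0,0],"slide":[0.045,0,0],"hand":0.07},
  {"delta_rot":[0,0,0],"slide":[0.053,0,0],"hand":0.07},
  {"delta_rot":[0,0,0],"slide":[0.061,0,0],"hand":0.07},
  {"delta_rot":[0,0,0],"slide":[0.069,0,0],"hand":0.07},
  {"delta_rot":[0,0,0],"slide":[0.077,0,0],"hand":0.07},
  {"delta_rot":[0,0,0],"slide":[0.085,0,0],"hand":0.07},
])

```text
time: 3.62
position: [0.5889, 0.1845, 0.008]
tool_rot: [3.141, 0.002, 3.02]
ft_force: [6.1, -1.5, 5.0]
opening: 0.816
```

Call:
drive_tool([
  {"delta_rot":[0,0,0],"slide":[0.004,0,0],"hand":0.07},
  {"delta_rot":[0,0,0],"slide":[0.008,0,0],"hand":0.07},
  {"delta_rot":[0,0,0],"slide":[0.011,0,0],"hand":0.07},
  {"delta_rot":[0,0,0],"slide":[0.014,0,0],"hand":0.07},
])

```text
time: 3.95
position: [0.5752, 0.1862, 0.0078]
tool_rot: [3.141, 0.001, 3.02]
ft_force: [5.9, -0.1, 5.2]
opening: 0.818
```

Call:
drive_tool([
  {"delta_rot":[0,0,0],"slide":[0.0015,0,0],"hand":0.07},
  {"delta_rot":[0,0,0],"slide":[0.003,0,0],"hand":0.07},
  {"delta_rot":[0,0,0],"slide":[0.0045,0,0],"hand":0.07},
  {"delta_rot":[0,0,0],"slide":[0.006,0,0],"hand":0.07},
])

```text
time: 4.28
position: [0.5706, 0.1869, 0.008]
tool_rot: [3.141, 0.003, 3.02]
ft_force: [16.6, -6.9, 2.7]
opening: 0.824
```

```bash
python3 -c "
from h import *
from rig import ctrl
f=ctrl.grab_frame('side');pickle.dump(f,open('s2.pkl','wb'));A=crop(f,230,130,110,120,4)
g=ctrl.grab_frame('wrist');pickle.dump(g,open('w3.pkl','wb'));B=cv2.resize(g['pixels'][:,:,::-1],(360,270))
c=np.zeros((480,800,3),np.uint8);c[:480,:440]=A;c[:270,440:]=B;cv2.imwrite('pics/c3.png',c);print(ctrl.observe()['ft_force'])"
```

```text
[11.98995188 -5.29478246  1.26267836]
```

View pics/c3.png

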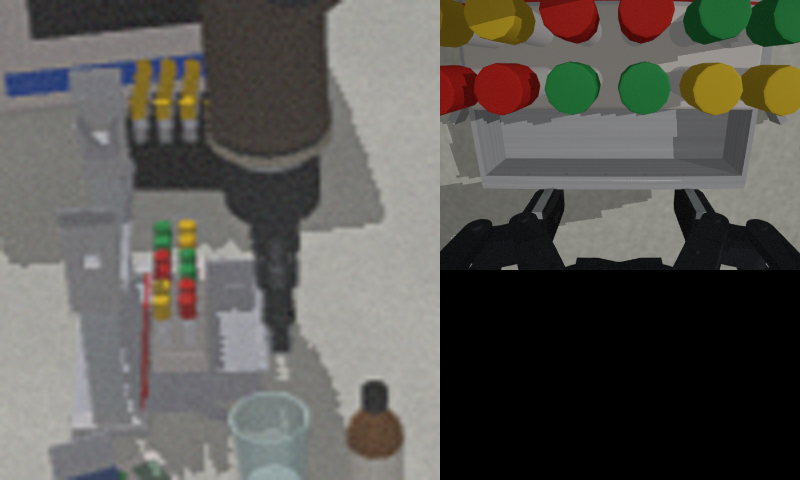

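Call:
drive_tool([
  {"delta_rot":[0,0,0],"slide":[-0.01,0,0],"hand":0.07},
  {"delta_rot":[0,0,0],"slide":[-0.025,0,0],"hand":0.07},
  {"delta_rot":[0,0,0],"slide":[-0.03,0,-0.02],"hand":0.07},
  {"delta_rot":[0,0,0],"slide":[-0.03,0,-0.06],"hand":0.07},
  {"delta_rot":[0,0,0],"slide":[-0.03,0,-0.1],"hand":0.07},
  {"delta_rot":[0,0,0],"slide":[-0.03,0,-0.14],"hand":0.07},
  {"delta_rot":[0,0,0],"slide":[-0.0,0,-0.18],"hand":0.07},
  {"delta_rot":[0,0,0],"slide":[0.02,0,-0.22],"hand":0.07},
  {"delta_rot":[0,0,0],"slide":[0.04,0,-0.26],"hand":0.07},
  {"delta_rot":[0,0,0],"slide":[0.05,0,-0.3],"hand":0.07},
  {"delta_rot":[0,0,0],"slide":[0.05,0,-0.33],"hand":0.07},
  {"delta_rot":[0,0,0],"slide":[0.05,0,-0.33],"hand":0.07},
])

```text
time: 5.38
position: [0.5203, 0.1938, 0.3449]
tool_rot: [3.138, 0.007, 3.021]
ft_force: [0.2, 0.8, 0.1]
opening: 0.815
```

```bash
python3 -c "
from h import *
from rig import ctrl
g=ctrl.grab_frame('wrist');pickle.dump(g,open('w4.pkl','wb'));cv2.imwrite('pics/w4.png',g['pixels'][:,:,::-1]);print(ctrl.observe()['position'])
f=ctrl.grab_frame('scene');pickle.dump(f,open('sc4.pkl','wb'));f=ctrl.grab_frame('side');pickle.dump(f,open('si4.pkl','wb'))"
```

```text
[0.52012442 0.19353724 0.34185576]
```

View pics/w4.png

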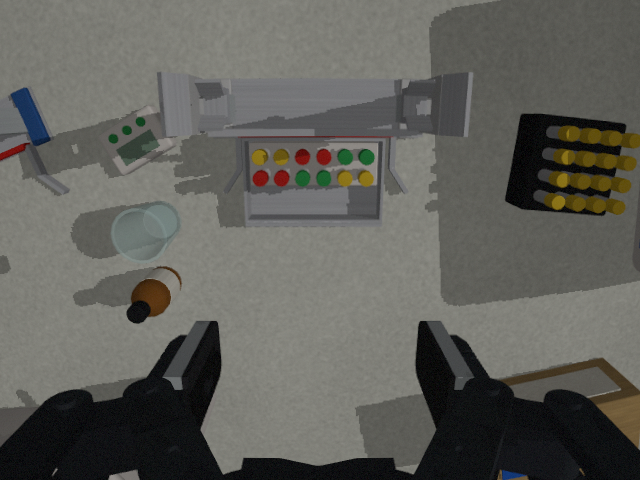

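```bash
python3 - <<'E'
from h import *
f=load('w4')
P=[onz(f,p,.03)[:2] for p in [(382,225),(245,226)]]
d=P[0]-P[1];print('lip',P,np.linalg.norm(d),'yaw',np.arctan2(d[1],d[0])-np.pi/2,'mid',sum(P)/2)
for z in (.14,.16,.18,.2,.22):
    a=onz(f,(160,105),z)[:2];b=onz(f,(471,103.5),z)[:2];d=b-a;print(z,(a+b)/2,np.linalg.norm(d),np.arctan2(d[1],d[0])-np.pi/2)
go(.4996,-.195,.342,np.pi+.2)
E
```

```text
lip [array([0.56605626, 0.25995053]), array([0.54885602, 0.11018579])] 0.1507492118860791 yaw -0.11434741017852734 mid [0.55745614 0.18506816]
0.14 [0.4328937  0.20283547] 0.24277339419564042 -0.11636947337400172
0.16 [0.43345056 0.20279695] 0.22879340805325935 -0.11636947337400172
0.18 [0.43400742 0.20275843] 0.2148134219108782 -0.11636947337400172
0.2 [0.43456428 0.20271991] 0.20083343576849713 -0.11636947337400172
0.22 [0.43512115 0.20268139] 0.18685344962611602 -0.1163694733740015
slide [-0.0279, -0.3874, -0.0045] rot [-0.0, -0.0003, -0.3216] rows 10.0
```

Tray checks: x = 74.6 mm, y = −2 mm, yaw within 0.01 rad. It is at the stop. Next is the blue stand, viewed from the same relative pose.

Call:
drive_tool([
  {"delta_rot":[0,0,-0.05],"slide":[0,-0.02,0],"hand":0.08},
  {"delta_rot":[0,0,-0.16],"slide":[-0.028,-0.387,0],"hand":0.08},
  {"delta_rot":[0,0,-0.32],"slide":[-0.028,-0.387,0],"hand":0.08},
  {"delta_rot":[0,0,-0.32],"slide":[-0.028,-0.387,0],"hand":0.08},
  {"delta_rot":[0,0,-0.32],"slide":[-0.028,-0.387,0],"hand":0.08},
  {"delta_rot":[0,0,-0.32],"slide":[-0.028,-0.387,0],"hand":0.08},
  {"delta_rot":[0,0,-0.32],"slide":[-0.028,-0.387,0],"hand":0.08},
  {"delta_rot":[0,0,-0.32],"slide":[-0.028,-0.387,0],"hand":0.08},
  {"delta_rot":[0,0,-0.32],"slide":[-0.028,-0.387,0],"hand":0.08},
  {"delta_rot":[0,0,-0.32],"slide":[-0.028,-0.387,0],"hand":0.08},
  {"delta_rot":[0,0,-0.32],"slide":[-0.028,-0.387,0],"hand":0.08},
  {"delta_rot":[0,0,-0.32],"slide":[-0.028,-0.387,0],"hand":0.08},
])

```text
time: 6.53
position: [0.4989, -0.1965, 0.3353]
tool_rot: [3.139, -0.003, -2.947]
ft_force: [-0.6, 1.6, -0.2]
opening: 0.932
```

```bash
python3 -c "
from h import *
from rig import ctrl
g=ctrl.grab_frame('wrist');pickle.dump(g,open('w5.pkl','wb'));print(ctrl.observe()['position'])
A=crop(g,80,0,480,240,1.66);B=crop(load('w4'),140,50,350,110,2.28)
c=np.zeros((600,800,3),np.uint8);c[:A.shape[0],:A.shape[1]]=A[:,:800];y=600-B.shape[0];c[max(y,0):,:B.shape[1]]=B[-600:,:800]
print(A.shape,B.shape,y)
cv2.imwrite('pics/c5.png',c)"
```

```text
[ 0.49912374 -0.19500767  0.33554675]
(398, 797, 3) (251, 798, 3) 349
```

View pics/c5.png

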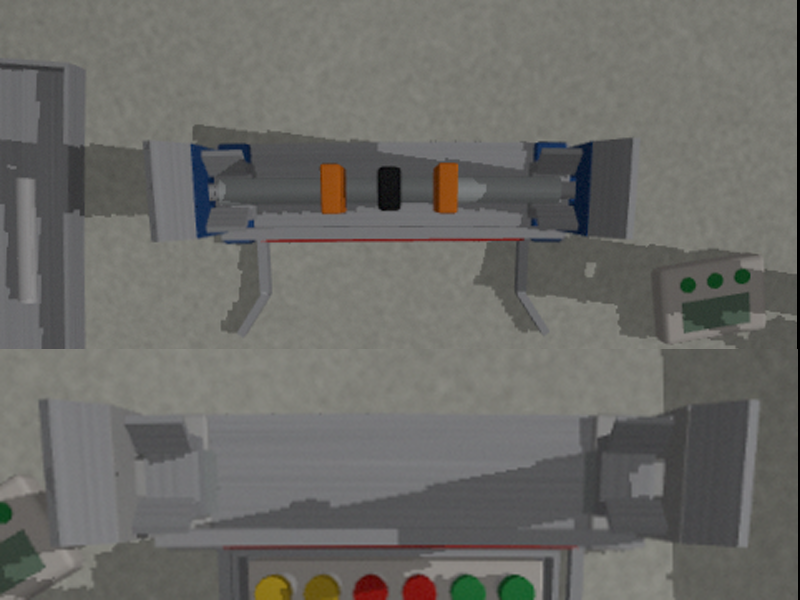

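```bash
python3 - <<'E'
from h import *
f=load('w5');g=load('w4')
S=lambda p:(80+p[0]/1.66,p[1]/1.66); Q=lambda p:(140+p[0]/2.28,50+(p[1]-349)/2.28)
a=[onz(f,S(p),.18)[:2] for p in ((145,141),(152,241),(633,137),(628,238))]
mid=sum(a)/4;L=(a[0]+a[1])/2;R=(a[2]+a[3])/2;d=R-L;sp=np.linalg.norm(d)
print('blue mid',mid,'span',sp,'depths',np.linalg.norm(a[0]-a[1]),np.linalg.norm(a[2]-a[3]),'yaw',np.arctan2(d[1],d[0])-np.pi/2)
for z in np.arange(.18,.211,.005):
    b=[onz(g,Q(p),z)[:2] for p in ((40,400),(60,545),(758,400),(747,545))]
    L=(b[0]+b[1])/2;R=(b[2]+b[3])/2;d=R-L;print(round(z,3),sum(b)/4,np.linalg.norm(d),np.arctan2(d[1],d[0])-np.pi/2)
for p in ((333,188),(446.5,188)): print('tab',onz(f,S(p),.176))
h=cv2.cvtColor(f['pixels'],cv2.COLOR_RGB2HSV);m=cv2.inRange(h,(5,150,80),(20,255,255));m[140:]=0
k,l,st,c=cv2.connectedComponentsWithStats(m)
T=[onz(f,c[i],.174) for i in range(1,k) if st[i,4]>100];print(T,[st[i] for i in range(1,k) if st[i,4]>100],sum(T)/2)
for p in ((240,190),(540,190)): print('barrel',onz(f,S(p),.136))
E
```

```text
blue mid [ 0.41925574 -0.21423548] span 0.19573042521035233 depths 0.03939232643209779 0.039744031166495 yaw 0.20115896752836582
0.18 [0.43433049 0.20311871] 0.2128552866136049 -0.12098626501269849
0.185 [0.43446445 0.20310322] 0.20939214877668555 -0.12098626501269805
0.19 [0.43459841 0.20308773] 0.20592901093976618 -0.12098626501269827
0.195 [0.43473237 0.20307224] 0.20246587310284678 -0.12098626501269849
0.2 [0.43486632 0.20305674] 0.19900273526592738 -0.12098626501269827
0.205 [0.43500028 0.20304125] 0.19553959742900798 -0.12098626501269827
0.21 [0.43513424 0.20302576] 0.19207645959208858 -0.12098626501269827
tab [ 0.42369929 -0.23682489  0.176     ]
tab [ 0.4147713 -0.1914291  0.176    ]
[array([ 0.42394142, -0.23748404,  0.174     ]), array([ 0.41416107, -0.19114828,  0.174     ])] [array([273,  99,  16,  30, 420], dtype=int32), array([343,  98,  13,  30, 353], dtype=int32)] [ 0.41905124 -0.21431616  0.174     ]
barrel [ 0.43259175 -0.28235083  0.136     ]
barrel [ 0.40577465 -0.14600286  0.136     ]
```

Saw: orange tabs at wrist px ~(281,113) and (349,113) on the blue stand. They measure 47 mm apart centre to centre (48 expected), with the midpoint at (0.419,−0.214). The white head looks about 24 mm raised by ear-span scale, which still has to be felt. Next I descend onto the tabs.

```bash
python3 -c "
from h import *
go(.419,-.2143,.143,np.pi+.201)"
```

```text
slide [0.0818, -0.0038, 0.1928] rot [0.0025, -0.0029, -0.0052] rows 6.0
```

Call:
drive_tool([
  {"delta_rot":[0.0025,-0.003,-0.005],"slide":[0.03,-0.004,0],"hand":0.085},
  {"delta_rot":[0.0025,-0.003,-0.005],"slide":[0.06,-0.004,0.0],"hand":0.085},
  {"delta_rot":[0.0025,-0.003,-0.005],"slide":[0.082,-0.004,0.02],"hand":0.085},
  {"delta_rot":[0.0025,-0.003,-0.005],"slide":[0.082,-0.004,0.05],"hand":0.085},
  {"delta_rot":[0.0025,-0.003,-0.005],"slide":[0.082,-0.004,0.08],"hand":0.085},
  {"delta_rot":[0.0025,-0.003,-0.005],"slide":[0.082,-0.004,0.11],"hand":0.085},
  {"delta_rot":[0.0025,-0.003,-0.005],"slide":[0.082,-0.004,0.14],"hand":0.085},
  {"delta_rot":[0.0025,-0.003,-0.005],"slide":[0.082,-0.004,0.16],"hand":0.085},
  {"delta_rot":[0.0025,-0.003,-0.005],"slide":[0.082,-0.004,0.175],"hand":0.085},
  {"delta_rot":[0.0025,-0.003,-0.005],"slide":[0.082,-0.004,0.185],"hand":0.085},
  {"delta_rot":[0.0025,-0.003,-0.005],"slide":[0.082,-0.004,0.193],"hand":0.085},
  {"delta_rot":[0.0025,-0.003,-0.005],"slide":[0.082,-0.004,0.193],"hand":0.085},
])

```text
time: 7.58
position: [0.4197, -0.213, 0.1428]
tool_rot: [-3.141, 0.001, -2.937]
ft_force: [-0.3, 0.3, -0.6]
opening: 0.993
```

```bash
python3 -c "
from h import *
from rig import ctrl
g=ctrl.grab_frame('wrist');cv2.imwrite('pics/w6.png',g['pixels'][:,:,::-1]);
go(.419,-.2143,.143,np.pi+.201)"
```

```text
slide [0.0013, -0.0006, 0.0007] rot [-0.001, 0.0015, 0.0035] rows 1.0
```

View pics/w6.png

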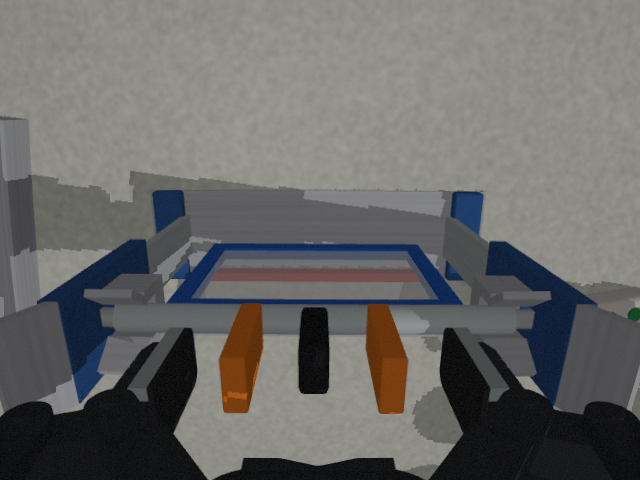

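The tabs (px ~240 and ~387) are centred between the pads (~180 and ~457). Next I squeeze.

Call:
drive_tool([
  {"delta_rot":[0,0,0],"slide":[0,0,0],"hand":0.02},
  {"delta_rot":[0,0,0],"slide":[0,0,0],"hand":0.02},
  {"delta_rot":[0,0,0],"slide":[0,0,0],"hand":0.02},
  {"delta_rot":[0,0,0],"slide":[0,0,0],"hand":0.02},
  {"delta_rot":[0,0,0],"slide":[0,0,0],"hand":0.02},
  {"delta_rot":[0,0,0],"slide":[0,0,0],"hand":0.02},
  {"delta_rot":[0,0,0],"slide":[0,0,0],"hand":0.02},
  {"delta_rot":[0,0,0],"slide":[0,0,0],"hand":0.02},
  {"delta_rot":[0,0,0],"slide":[0,0,0],"hand":0.02},
  {"delta_rot":[0,0,0],"slide":[0,0,0],"hand":0.02},
], squeeze=45)

```text
time: 8.47
position: [0.4217, -0.2158, 0.1458]
tool_rot: [-3.136, 0.005, -2.938]
ft_force: [-1.4, -3.7, 14.8]
opening: 0.306
```

Call:
drive_tool([
  {"delta_rot":[0,0,0],"slide":[0,0,-0.004],"hand":0.02},
  {"delta_rot":[0,0,0],"slide":[0,0,-0.008],"hand":0.02},
  {"delta_rot":[0,0,0],"slide":[0,0,-0.014],"hand":0.02},
  {"delta_rot":[0,0,0],"slide":[0,0,-0.02],"hand":0.02},
  {"delta_rot":[0,0,0],"slide":[0,0,-0.028],"hand":0.02},
  {"delta_rot":[0,0,0],"slide":[0,0,-0.038],"hand":0.02},
  {"delta_rot":[0,0,0],"slide":[0,0,-0.05],"hand":0.02},
  {"delta_rot":[0,0,0],"slide":[0,0,-0.06],"hand":0.02},
  {"delta_rot":[0,0,0],"slide":[0,0,-0.07],"hand":0.02},
  {"delta_rot":[0,0,0],"slide":[0,0,-0.08],"hand":0.02},
  {"delta_rot":[0,0,0],"slide":[0,0,-0.08],"hand":0.02},
  {"delta_rot":[0,0,0],"slide":[0,0,-0.08],"hand":0.02},
])

```text
time: 9.47
position: [0.4205, -0.2146, 0.2249]
tool_rot: [-3.138, 0.004, -2.938]
ft_force: [-0.2, -0.3, -2.5]
opening: 0.301
```

```bash
python3 -c "
from h import *
from rig import ctrl
g=ctrl.grab_frame('wrist');pickle.dump(g,open('w7.pkl','wb'))
f=ctrl.grab_frame('side')
c=np.zeros((480,800,3),np.uint8);c[:360,:480]=cv2.resize(g['pixels'][:,:,::-1],(480,360));c[:480,480:]=crop(f,220,190,107,160,3)[:480,:320];cv2.imwrite('pics/c7.png',c);print(ctrl.observe())"
```

```text
{'time': 9.5667, 'joint_positions': array([-5.36345714e-01,  2.38330963e-01,  2.00283926e+00,  2.02728387e-04,
        8.97040018e-01, -2.31043806e+00]), 'qd': array([-0.00219425,  0.00967943,  0.00195894, -0.00071155, -0.00160909,
        0.00068119]), 'joint_efforts': array([ 1.45961004e-02, -6.66622782e+01, -3.92602158e+01,  1.61735632e-03,
       -2.24322866e-02,  7.13240370e-04]), 'position': array([ 0.41996864, -0.21434186,  0.22406921]), 'tool_rot': array([-3.13943018e+00,  2.60568425e-03, -2.93842003e+00]), 'ft_force': array([-0.57242198, -0.20484386, -3.06700937]), 'wrist_torque': array([ 0.04339062,  0.00539534, -0.01861577]), 'opening': 0.30778942353510963}
```

View pics/c7.png

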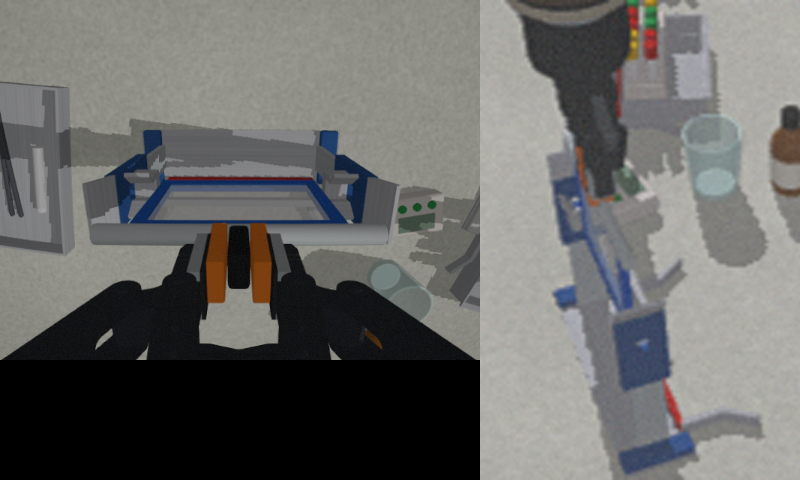

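```bash
python3 - <<'E'
from h import *
from rig import ctrl
f=load('w7');s=4/3
# barrel ends: mid-height points of end edges
a=(90*s,234.5*s);b=(388*s,234.5*s)
for z in (.2,.205,.21,.215):
    A,B=onz(f,a,z),onz(f,b,z);d=B-A;print(z,(A+B)/2,np.linalg.norm(d),np.arctan2(d[1],d[0])-np.pi/2)
go(.47,0,.34,np.pi+.04);go(.4348,.2031,.34,np.pi-.12)
E
```

```text
0.2 [ 0.42364452 -0.21407437  0.2       ] 0.17411332387006162 0.20479595399470418
0.205 [ 0.42127545 -0.21455543  0.205     ] 0.16891965085108937 0.20479595399470396
0.21 [ 0.41890639 -0.21503649  0.21      ] 0.16372597783211712 0.20479595399470418
0.215 [ 0.41653732 -0.21551756  0.215     ] 0.15853230481314487 0.2047959539947044
slide [-0.0926, 0.1996, -0.1161] rot [-0.0019, 0.0028, 0.1632] rows 6.0
slide [-0.0991, 0.4056, -0.1166] rot [-0.0017, 0.0029, 0.3232] rows 11.0
```

Call:
drive_tool([
  {"delta_rot":[0,0,0],"slide":[0,0,-0.02],"hand":0.02},
  {"delta_rot":[0,0,0],"slide":[0,0,-0.05],"hand":0.02},
  {"delta_rot":[0,0,0],"slide":[-0.01,0,-0.09],"hand":0.02},
  {"delta_rot":[0,0,0.02],"slide":[-0.03,0.02,-0.117],"hand":0.02},
  {"delta_rot":[0,0,0.05],"slide":[-0.05,0.05,-0.117],"hand":0.02},
  {"delta_rot":[0,0,0.08],"slide":[-0.065,0.085,-0.117],"hand":0.02},
  {"delta_rot":[0,0,0.11],"slide":[-0.078,0.12,-0.117],"hand":0.02},
  {"delta_rot":[0,0,0.14],"slide":[-0.088,0.16,-0.117],"hand":0.02},
  {"delta_rot":[0,0,0.17],"slide":[-0.093,0.2,-0.117],"hand":0.02},
  {"delta_rot":[0,0,0.2],"slide":[-0.098,0.24,-0.117],"hand":0.02},
  {"delta_rot":[0,0,0.23],"slide":[-0.101,0.275,-0.117],"hand":0.02},
  {"delta_rot":[0,0,0.26],"slide":[-0.102,0.305,-0.117],"hand":0.02},
])

```text
time: 10.57
position: [0.4574, 0.1073, 0.3402]
tool_rot: [-3.14, 0.002, 3.084]
ft_force: [0.7, -0.1, -2.3]
opening: 0.306
```

```bash
python3 -c "
from h import *
go(.4348,.2031,.34,np.pi-.12)"
```

```text
slide [0.0281, 0.0943, -0.0] rot [-0.0015, 0.0024, 0.0625] rows 3.0
```

Call:
drive_tool([
  {"delta_rot":[-0.0015,0.002,0.02],"slide":[0.01,0.03,0],"hand":0.02},
  {"delta_rot":[-0.0015,0.002,0.04],"slide":[0.018,0.06,0],"hand":0.02},
  {"delta_rot":[-0.0015,0.002,0.062],"slide":[0.024,0.08,0],"hand":0.02},
  {"delta_rot":[-0.0015,0.002,0.062],"slide":[0.028,0.094,0],"hand":0.02},
  {"delta_rot":[-0.0015,0.002,0.062],"slide":[0.028,0.094,0],"hand":0.02},
  {"delta_rot":[-0.0015,0.002,0.062],"slide":[0.028,0.094,0],"hand":0.02},
  {"delta_rot":[-0.0015,0.002,0.062],"slide":[0.028,0.094,0],"hand":0.02},
])

```text
time: 11.15
position: [0.4354, 0.2, 0.3402]
tool_rot: [-3.141, 0.001, 3.023]
ft_force: [0.3, -0.1, -3.0]
opening: 0.306
```

```bash
python3 -c "
from h import *
from rig import ctrl
g=ctrl.grab_frame('wrist');pickle.dump(g,open('w8.pkl','wb'));cv2.imwrite('pics/w8.png',g['pixels'][:,:,::-1])
go(.4348,.2031,.34,np.pi-.12)"
```

```text
slide [0.0012, 0.0032, 0.0003] rot [-0.0006, 0.001, 0.0009] rows 1.0
```

View pics/w8.png

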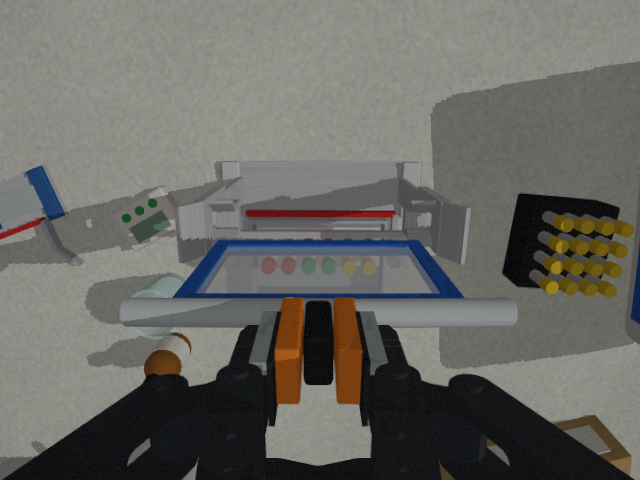

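Guard centred over the stand: barrel 121–517 px, ear tops 177–469 px (centres 319 and 323, i.e. ~3 mm, which the computed correction covers). Lowering now.

Call:
drive_tool([
  {"delta_rot":[0,0.001,0],"slide":[0.001,0.003,0],"hand":0.02},
  {"delta_rot":[0,0.001,0],"slide":[0.001,0.003,0.01],"hand":0.02},
  {"delta_rot":[0,0.001,0],"slide":[0.001,0.003,0.02],"hand":0.02},
  {"delta_rot":[0,0.001,0],"slide":[0.001,0.003,0.03],"hand":0.02},
  {"delta_rot":[0,0.001,0],"slide":[0.001,0.003,0.042],"hand":0.02},
  {"delta_rot":[0,0.001,0],"slide":[0.001,0.003,0.055],"hand":0.02},
  {"delta_rot":[0,0.001,0],"slide":[0.001,0.003,0.07],"hand":0.02},
  {"delta_rot":[0,0.001,0],"slide":[0.001,0.003,0.085],"hand":0.02},
  {"delta_rot":[0,0.001,0],"slide":[0.001,0.003,0.097],"hand":0.02},
  {"delta_rot":[0,0.001,0],"slide":[0.001,0.003,0.107],"hand":0.02},
  {"delta_rot":[0,0.001,0],"slide":[0.001,0.003,0.115],"hand":0.02},
  {"delta_rot":[0,0.001,0],"slide":[0.001,0.003,0.12],"hand":0.02},
])

```text
time: 12.2
position: [0.4347, 0.2033, 0.2194]
tool_rot: [-3.141, -0.001, 3.023]
ft_force: [-0.4, -0.1, -1.7]
opening: 0.31
```

```bash
python3 -c "
from h import *
from rig import ctrl
g=ctrl.grab_frame('wrist');pickle.dump(g,open('w9.pkl','wb'));cv2.imwrite('pics/w9.png',g['pixels'][:,:,::-1]);print(ctrl.observe()['ft_force'])
go(.4355,.2031,.215,np.pi-.12)"
```

```text
[-0.82404707 -0.29383439 -3.19052479]
slide [-0.0009, -0.0, 0.0041] rot [-0.0008, -0.0009, 0.0012] rows 1.0
```

View pics/w9.png

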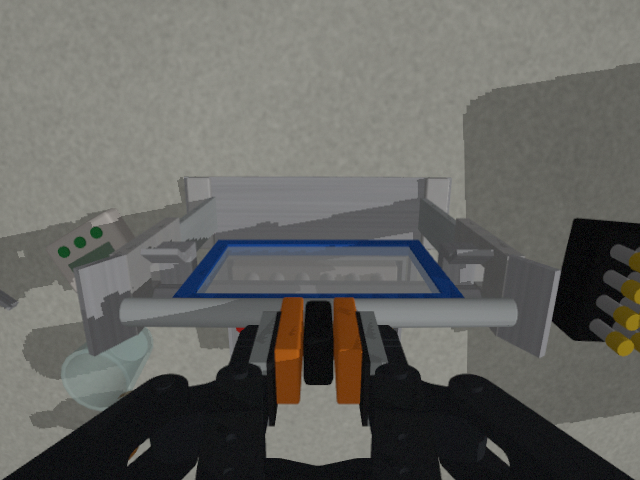

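Call:
drive_tool([
  {"delta_rot":[0,0,0],"slide":[-0.0005,0,0.004],"hand":0.02},
  {"delta_rot":[0,0,0],"slide":[-0.0005,0,0.008],"hand":0.02},
  {"delta_rot":[0,0,0],"slide":[-0.0005,0,0.012],"hand":0.02},
  {"delta_rot":[0,0,0],"slide":[-0.0005,0,0.016],"hand":0.02},
  {"delta_rot":[0,0,0],"slide":[-0.0005,0,0.02],"hand":0.02},
  {"delta_rot":[0,0,0],"slide":[-0.0005,0,0.023],"hand":0.02},
  {"delta_rot":[0,0,0],"slide":[-0.0005,0,0.026],"hand":0.02},
  {"delta_rot":[0,0,0],"slide":[-0.0005,0,0.029],"hand":0.02},
  {"delta_rot":[0,0,0],"slide":[-0.0005,0,0.031],"hand":0.02},
  {"delta_rot":[0,0,0],"slide":[-0.0005,0,0.032],"hand":0.02},
])

```text
time: 13.08
position: [0.4355, 0.2034, 0.1884]
tool_rot: [-3.141, 0.0, 3.023]
ft_force: [-1.0, -0.0, -2.3]
opening: 0.303
```

Call:
drive_tool([
  {"delta_rot":[0,0,0],"slide":[0,0,0.0015],"hand":0.02},
  {"delta_rot":[0,0,0],"slide":[0,0,0.003],"hand":0.02},
  {"delta_rot":[0,0,0],"slide":[0,0,0.004],"hand":0.02},
])

```text
time: 13.33
position: [0.4357, 0.2035, 0.1846]
tool_rot: [3.142, 0.001, 3.023]
ft_force: [0.4, -0.2, -2.1]
opening: 0.306
```

Call:
drive_tool([
  {"delta_rot":[0,0,0],"slide":[0,0,0.0015],"hand":0.02},
  {"delta_rot":[0,0,0],"slide":[0,0,0.003],"hand":0.02},
  {"delta_rot":[0,0,0],"slide":[0,0,0.004],"hand":0.02},
])

```text
time: 13.58
position: [0.4356, 0.2035, 0.1805]
tool_rot: [-3.142, 0.001, 3.023]
ft_force: [-0.0, 0.1, -2.4]
opening: 0.311
```

Call:
drive_tool([
  {"delta_rot":[0,0,0],"slide":[0,0,0.001],"hand":0.02},
  {"delta_rot":[0,0,0],"slide":[0,0,0.002],"hand":0.02},
  {"delta_rot":[0,0,0],"slide":[0,0,0.003],"hand":0.02},
  {"delta_rot":[0,0,0],"slide":[0,0,0.003],"hand":0.02},
])

```text
time: 13.92
position: [0.4356, 0.2034, 0.1775]
tool_rot: [-3.142, 0.0, 3.023]
ft_force: [0.2, -0.5, -2.1]
opening: 0.306
```

Call:
drive_tool([
  {"delta_rot":[0,0,0],"slide":[0,0,0.001],"hand":0.02},
  {"delta_rot":[0,0,0],"slide":[0,0,0.002],"hand":0.02},
  {"delta_rot":[0,0,0],"slide":[0,0,0.002],"hand":0.02},
])

```text
time: 14.17
position: [0.4356, 0.2034, 0.1756]
tool_rot: [-3.142, 0.0, 3.023]
ft_force: [-0.2, -0.9, -1.5]
opening: 0.304
```

Call:
drive_tool([
  {"delta_rot":[0,0,0],"slide":[0,0,0.001],"hand":0.02},
  {"delta_rot":[0,0,0],"slide":[0,0,0.002],"hand":0.02},
  {"delta_rot":[0,0,0],"slide":[0,0,0.002],"hand":0.02},
])

```text
time: 14.42
position: [0.4356, 0.2035, 0.1735]
tool_rot: [-3.142, 0.0, 3.023]
ft_force: [1.0, -0.4, -2.0]
opening: 0.306
```

Call:
drive_tool([
  {"delta_rot":[0,0,0],"slide":[0,0,0.001],"hand":0.02},
  {"delta_rot":[0,0,0],"slide":[0,0,0.002],"hand":0.02},
  {"delta_rot":[0,0,0],"slide":[0,0,0.002],"hand":0.02},
])

```text
time: 14.67
position: [0.4356, 0.2035, 0.1715]
tool_rot: [-3.142, 0.0, 3.023]
ft_force: [0.3, 0.2, -2.7]
opening: 0.303
```

Call:
drive_tool([
  {"delta_rot":[0,0,0],"slide":[0,0,0.001],"hand":0.02},
  {"delta_rot":[0,0,0],"slide":[0,0,0.002],"hand":0.02},
  {"delta_rot":[0,0,0],"slide":[0,0,0.002],"hand":0.02},
])

```text
time: 14.92
position: [0.4355, 0.2034, 0.1695]
tool_rot: [-3.141, 0.0, 3.023]
ft_force: [0.3, 0.3, -2.3]
opening: 0.3
```

Call:
drive_tool([
  {"delta_rot":[0,0,0],"slide":[0,0,0.001],"hand":0.02},
  {"delta_rot":[0,0,0],"slide":[0,0,0.0015],"hand":0.02},
  {"delta_rot":[0,0,0],"slide":[0,0,0.0015],"hand":0.02},
])

```text
time: 15.17
position: [0.4358, 0.2035, 0.1689]
tool_rot: [3.141, 0.001, 3.023]
ft_force: [-4.6, -1.4, 14.6]
opening: 0.307
```

Contact at TCP z 0.169, i.e. a head height of ~23 mm, which agrees with the visual estimate. The small x force could mean a flare wall, so I ease off, shift a little in −x and feel again.

Call:
drive_tool([
  {"delta_rot":[0,0,0],"slide":[0,0,-0.001],"hand":0.02},
  {"delta_rot":[0,0,0],"slide":[0.0005,0,-0.001],"hand":0.02},
  {"delta_rot":[0,0,0],"slide":[0.001,0,-0.001],"hand":0.02},
  {"delta_rot":[0,0,0],"slide":[0.001,0,-0.001],"hand":0.02},
])

```text
time: 15.5
position: [0.4347, 0.2036, 0.1691]
tool_rot: [3.141, 0.001, 3.023]
ft_force: [1.0, -0.1, -0.5]
opening: 0.305
```

Call:
drive_tool([
  {"delta_rot":[0,0,0],"slide":[0,0,0.0005],"hand":0.02},
  {"delta_rot":[0,0,0],"slide":[0,0,0.001],"hand":0.02},
  {"delta_rot":[0,0,0],"slide":[0,0,0.001],"hand":0.02},
])

```text
time: 15.75
position: [0.4348, 0.2037, 0.1688]
tool_rot: [3.141, 0.001, 3.023]
ft_force: [-3.9, -1.8, 15.0]
opening: 0.304
```

Same contact height after the 1 mm shift, so the barrel is on the saddle floor. I open in stages, lowering slightly to offset the pads' backward swing.

Call:
drive_tool([
  {"delta_rot":[0,0,0],"slide":[0,0,-0.0003],"hand":0.026},
  {"delta_rot":[0,0,0],"slide":[0,0,0.0],"hand":0.029},
  {"delta_rot":[0,0,0],"slide":[0,0,0.0004],"hand":0.032},
  {"delta_rot":[0,0,0],"slide":[0,0,0.0008],"hand":0.035},
], squeeze=20)

```text
time: 16.08
position: [0.4349, 0.2038, 0.1676]
tool_rot: [3.141, 0.001, 3.023]
ft_force: [-0.9, 0.2, 10.2]
opening: 0.413
```

Call:
drive_tool([
  {"delta_rot":[0,0,0],"slide":[0,0,0.0006],"hand":0.039},
  {"delta_rot":[0,0,0],"slide":[0,0,0.0012],"hand":0.043},
  {"delta_rot":[0,0,0],"slide":[0,0,0.0018],"hand":0.047},
])

```text
time: 16.33
position: [0.435, 0.2037, 0.1657]
tool_rot: [3.141, 0.001, 3.023]
ft_force: [-0.6, 0.3, 7.4]
opening: 0.545
```

Call:
drive_tool([
  {"delta_rot":[0,0,0],"slide":[0,0,0.0006],"hand":0.051},
  {"delta_rot":[0,0,0],"slide":[0,0,0.0012],"hand":0.055},
  {"delta_rot":[0,0,0],"slide":[0,0,0.0015],"hand":0.06},
  {"delta_rot":[0,0,0],"slide":[0,0,0.0015],"hand":0.07},
  {"delta_rot":[0,0,0],"slide":[0,0,0.0],"hand":0.085},
  {"delta_rot":[0,0,0],"slide":[0,0,0.0],"hand":0.085},
  {"delta_rot":[0,0,0],"slide":[0,0,0.0],"hand":0.085},
])

```text
time: 16.92
position: [0.4347, 0.2036, 0.1657]
tool_rot: [3.142, 0.001, 3.023]
ft_force: [0.1, -0.3, -0.4]
opening: 0.993
```

```bash
python3 - <<'E'
from h import *
from rig import ctrl
g=ctrl.grab_frame('wrist');pickle.dump(g,open('w10.pkl','wb'))
def tabs(f):
    h=cv2.cvtColor(f['pixels'],cv2.COLOR_RGB2HSV);m=cv2.inRange(h,(5,150,80),(20,255,255))
    k,l,st,c=cv2.connectedComponentsWithStats(m)
    return [(st[i].tolist(),np.round(c[i],1).tolist()) for i in range(1,k) if st[i,4]>300]
print(tabs(g), ctrl.observe())
r=cv2.imread('pics/w6.png')[:,:,::-1].copy();print('park',tabs({'pixels':r}))
E
```

```text
[([223, 301, 46, 109, 3518], [245.1, 356.0]), ([369, 301, 44, 110, 3480], [390.0, 356.4])] {'time': 16.9667, 'joint_positions': array([ 3.75090417e-01,  3.33265094e-01,  2.04636595e+00, -3.74610025e-04,
        7.61371854e-01, -1.07664871e+00]), 'qd': array([ 1.19311646e-03,  2.18615791e-03, -6.84763150e-05, -2.54285215e-03,
        5.67645218e-04,  5.99934286e-04]), 'joint_efforts': array([ 1.93014843e-03, -6.95439291e+01, -3.27323592e+01, -1.54660520e-03,
        1.30305233e-02, -3.62797991e-04]), 'position': array([0.4346446 , 0.20359384, 0.16567391]), 'tool_rot': array([3.14154063e+00, 6.41829846e-04, 3.02280654e+00]), 'ft_force': array([ 0.76203232,  0.95667386, -0.51456244]), 'wrist_torque': array([-0.02470584,  0.00144341, -0.02271038]), 'opening': 0.9957449509006996}
park [([220, 304, 43, 109, 3474], [241.3, 358.8]), ([366, 304, 42, 110, 3393], [385.8, 359.6])]
```

Tab spacing is the same as it was on the blue stand (146 px), so both pins are out. Retreating upward.

Call:
drive_tool([
  {"delta_rot":[0,0,0],"slide":[0,0,-0.01],"hand":0.085},
  {"delta_rot":[0,0,0],"slide":[0,0,-0.025],"hand":0.085},
  {"delta_rot":[0,0,0],"slide":[0,0,-0.05],"hand":0.085},
  {"delta_rot":[0,0,0],"slide":[0,0,-0.08],"hand":0.085},
  {"delta_rot":[0,0,0],"slide":[-0.03,0,-0.11],"hand":0.085},
  {"delta_rot":[0,0,0],"slide":[-0.06,0,-0.14],"hand":0.085},
  {"delta_rot":[0,0,0],"slide":[-0.085,0,-0.17],"hand":0.085},
  {"delta_rot":[0,0,0],"slide":[-0.085,0,-0.18],"hand":0.085},
  {"delta_rot":[0,0,0],"slide":[-0.085,0,-0.18],"hand":0.085},
  {"delta_rot":[0,0,0],"slide":[-0.085,0,-0.18],"hand":0.085},
  {"delta_rot":[0,0,0],"slide":[-0.085,0,-0.18],"hand":0.085},
])

```text
time: 17.88
position: [0.5176, 0.1934, 0.3447]
tool_rot: [-3.141, -0.001, 3.023]
ft_force: [0.2, -0.2, -0.0]
opening: 0.998
```

```bash
python3 - <<'E'
from h import *
from rig import ctrl
import time
def tabs(f,roi):
    h=cv2.cvtColor(f['pixels'],cv2.COLOR_RGB2HSV);m=cv2.inRange(h,(5,150,80),(20,255,255));M=np.zeros_like(m);x0,y0,x1,y1=roi;M[y0:y1,x0:x1]=m[y0:y1,x0:x1]
    k,l,st,c=cv2.connectedComponentsWithStats(M);I=[i for i in range(1,k) if st[i,4]>25]
    return [c[i] for i in I],[st[i].tolist() for i in I]
print(ctrl.observe()['position'])
x=np.array([np.cos(-.12),np.sin(-.12)]);y=np.array([-x[1],x[0]]);H=np.array([.4349,.2030])
for k in range(2):
    g=ctrl.grab_frame('wrist');c,st=tabs(g,(150,0,500,160));T=[onz(g,p,.197)[:2] for p in c]
    print(st);d=T[-1]-T[0];m=sum(T)/len(T)-H;print('tabs',np.linalg.norm(d),'yaw',np.arctan2(d[1],d[0])-np.pi/2,'stand xy',m@x,m@y)
pickle.dump(g,open('w11.pkl','wb'))
s=ctrl.grab_frame('side');c,st=tabs(s,(240,120,320,240));print('side',c,st, 'expect', [proj(s,[*(H+y*v),.156+.023]) for v in(.024,-.024)])
# tray caps compared with earlier view: project caps green/red centroid onto z=.085
def caps(f):
    h=cv2.cvtColor(f['pixels'],cv2.COLOR_RGB2HSV);m=cv2.inRange(h,(55,120,60),(75,255,255));m[:, :210]=0;m[:,420:]=0;m[300:]=0
    k,l,st,c=cv2.connectedComponentsWithStats(m);return [np.round(onz(f,c[i],.085)[:2],4).tolist() for i in range(1,k) if st[i,4]>40]
print(caps(load('w4')),caps(g))
E
```

```text
[0.51762172 0.19338917 0.34472748]
[[275, 91, 16, 31, 462], [346, 91, 17, 32, 470]]
tabs 0.0462160873252588 yaw -0.1257756528281333 stand xy -0.001976734307046526 -2.808386541020259e-06
[[275, 91, 16, 32, 470], [347, 91, 16, 32, 470]]
tabs 0.046298196539318784 yaw -0.11979404046952125 stand xy -0.001995068016201892 4.603365244004822e-06
side [array([251.88888889, 170.05555556])] [[248, 160, 8, 21, 108]] expect [array([252.94570411, 165.22195988]), array([252.3401691 , 173.90210607])]
[[0.482, 0.224], [0.4846, 0.2438], [0.4969, 0.1824], [0.4993, 0.2019]] [[0.4821, 0.2239], [0.4846, 0.2438], [0.4969, 0.1824], [0.4994, 0.202]]
```

```bash
python3 -c "
from rig import ctrl
print(ctrl.observe()['qd'].round(4)); print(ctrl.sign_off())"
```

```text
[ 0.0005  0.0005 -0.0069  0.0002  0.0001 -0.0002]
the job is handed in; nothing more can be done
None
```

I dragged the tray to the red stop, moved the guard from the blue stand to the white one, and handed the job in at about 18 s of the 56 s allowed. The sign-off gave no verdict.

**Tray:**
- My measurement put it 74.6 mm beyond the hinge line, about 2 mm off centre and square within 0.01 rad.
- The tube caps had not moved between that check and the last picture.

**Guard:**
- **Seating:** I lowered it until I felt the saddle floor, at a peak wrist reading of about 15 N (some 17 N on the stand; the limit is 30 N). The head is clamped about 23 mm up. Contact came at the same height after a 1 mm sideways shift, so the barrel was on the floor and not on a flare.
- **Pins:** after release the tabs were as far apart in the image as they had been on the blue stand (146 px), so both pins should be fully out.
- **Position:** in the last check it was 2 mm off in x, 0 mm in y, and square within 0.01 rad. It was in the same place in two successive pictures.

**Weaker points:**
- The last overhead view gave a tab spacing of 46.2 mm against a nominal 48 mm. The same method read 47 mm on the blue stand, so I put this down to the assumed height.
- I did not look at the pins in their windows or check the bystanders after the moves. My 12 pictures were used up, so the last checks were by colour masks and numbers only.

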